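# Pick the retaining ring out of the larger bearing housing

## Task

Take the pick by its handle, slide its tip in through the notch of the larger bearing housing, under the eared end of the split retaining ring, and lift that end up out of its groove until the ring stands tilted well clear of the housing (30 degrees or more). Lift it with the pick only, keep the fingers off the housing and leave the smaller housing's ring seated; then gently lay the pick down flat on the bench.

Things in the scene. Friction and masses are not known exactly. Their poses are not given: they have to be found in the camera images.
- large_housing: Larger of two fixed grey-painted bearing housings: 96 mm square flange, round body 88 mm across, top 50 mm high, bore 68 mm across. A notch 30 mm wide cuts its wall from the top down to 30 mm height, level with the bearing face in the bore. Origin: centre of the underside, on the bench; z up; the notch is on its own -x side, so a pick enters along its +x.
- large_ring (a joint): Tilt (rad) of its flat steel split ring, 67 mm across, seated 42 to 46 mm high at 0. Its eared end, a lug 14 mm wide, crosses the notch at housing x -33.5 to -21.5, y 0 mm: 12 mm free below it. The whole ring turns about its far side, a level axis at housing x +30 mm, 42 mm high; grows to 1.2 as the lug rises (about 1.2 N) and stays where left.
- small_ring (a joint): The same for the smaller housing beside it (69 mm flange, 63 mm body, also 50 mm high, with notch and ring), to be left seated at 0.
- pick: Loose ring pick, 150 mm long, 0.08 kg, lying on the bench: black handle 80 mm long, 16 mm wide (y), 18 mm high (z); straight 6 mm steel shank and flat tip blade 7 mm wide, 3 mm thick, their midline 9 mm above the handle's underside. Origin: centre of the handle's underside; +x along the shank, tip end at x = 110 mm; z up.

How it is judged:
By the outcome, as a careful person would: the job done as asked, in the order asked, and still so for the second after the job is handed in, with the robot touching nothing.
It also fails if it takes over 42 s, if anything falls off the work surface, if the arm or the gripper's body presses on something with over 40 N, if the wrist force passes 120 N, or if a joint passes its speed limit or range.

## Robot

A 6-joint arm with a two-finger parallel gripper is mounted at the origin on a cart in front of the work surface, level with it; the furniture and walls round the work are solid. World frame = base frame: x ahead of the robot, y to its left, z up, the work surface at z = 0. Lengths are in m, angles in rad, forces in N, time in s.
With the tool pointing down it reaches from about 0.3 to 0.775 m from the base axis. Payload 14.6 kg.
Tool frame: the origin (TCP) lies between the finger pads; the fingertips stand ctrl.tip_extent ahead of it and the grasp point (between the pads) lies 3 mm ahead of it (ctrl.tip_extent is the distance from the TCP to the fingertips, in m); z points along the fingers, y is the line along which they close (so a half turn about z gives the same grasp; the last joint's range is limited). The gripper opens to 94 mm and grips with 3 to 60 N. Pads are 16 mm wide; open, the fingers measure 119 mm over their backs; the gripper's body (75 mm by 177 mm) begins 78 mm behind the grasp point.
Start: joints at [1.036, 0.3, 1.521, -0, 1.321, -0.067], TCP at [0.248, 0.491, 0.227] pointing down, gripper open.
Joint ranges: [-3.03, 3.03], [-0.79, 2.21], [0.23, 2.52], [-1.04, 4.18], [0, 3.07], [-2.55, 2.55]. Speed limits (rad/s): [2.22, 2.22, 2.57, 3.14, 3.14, 3.14].

## Interface

Orientations are given as [roll, pitch, yaw] about the fixed x, y, z axes, in that order (R = Rz(yaw) Ry(pitch) Rx(roll)).
In Python, from station import ctrl gives the robot as it stands.
- The arm moves only by the tool shift_gripper, called after "Request:" as name(argument=value, ...) on one line, values as JSON. Schema: {"type":"object","properties":{"increments":{"type":"array","items":{"type":"object","properties":{"tx":{"type":"number"},"ty":{"type":"number"},"tz":{"type":"number"},"wx":{"type":"number"},"wy":{"type":"number"},"wz":{"type":"number"}},"additionalProperties":false},"minItems":1,"maxItems":10},"jaw":{"type":"number"},"squeeze":{"type":"number"},"only":{"type":"string"},"quiet":{"type":"boolean"},"lines":{"type":"string"}},"required":["increments"],"additionalProperties":false}. increments is a list of rows, 1 to 10 of them, each an object with the fields tx, ty, tz (the shift in m), wx, wy, wz (a rotation vector in rad); a field left out counts as zero; each row shifts and turns the commanded pose from where the row before left it, along the tool's axes as they then stand; what a row does not reach is not made up. A row lasts 1/10 s, in which the tool goes at most 0.05 m and 0.15 rad, less where a joint would pass 70% of its speed; a pose out of reach is approached as far as the arm can. jaw is the finger opening in m, set as the call begins (left out keeps the last). The fingers move at their own pace and stop on an object; squeeze is the grip in N (left out, the last holds). Time passes only in rows, so rows that do not move let the fingers close. The tool returns the time, the measured TCP pose, the force, the opening and the grip force at its end. only (a regular expression) keeps the lines of the reply that match it, lines (a string "A,B") keeps lines A to B, and quiet returns only ok. Input that does not fit is refused with a message, and nothing moves.
- ctrl.get_obs(): the state, without advancing time (a new reading comes with each control period).
- ctrl.camera(name): name is "scene" or "top" or "wrist"; returns a dict with "pixels" (480x640x3 uint8, blue, green, red), "fx", "fy", "cx", "cy" (pixels), "extrinsics" (4x4, takes a point from camera to world coordinates). Camera axes: x right, y up, looking along -z (the intrinsics and any distortion apply to the point x, -y, -z); pixel columns grow to the right and rows downward; lengths in m; the calibration is good to about 2 mm. The wrist camera is an equidistant fisheye: a pixel r from the principal point sees the ray r / f radians off the axis. A picture is of the moment at which its call begins. There is no depth.
- ctrl.hand_in(): hands the job in; it is judged then, once.
The state is a dict: "time_s": time; "qpos": joint angles; "joint_vel": joint speeds; "tau": joint torques, N m; "ee_pos": TCP position; "eef_rot": TCP orientation; "force": force on the tool from outside, world axes, zero at the start; "moment": the same for the moment, N m; "grip_width": finger opening in m; "grip_force": force on a finger pad.
Only numpy, scipy, OpenCV 4.12 (cv2) and the standard library are available. Lean on these libraries where they do the work, as an engineer would, in place of code of your own. Each camera call takes 0.05 s, during which the arm holds its last target. There are 200 camera calls.

## Working session

There is one attempt and no reset: what is moved stays moved. The work goes in short steps, Python scripts to look and compute and a tool call to move; the robot and the scene stay as the last step left them, time stands still between calls to the robot, and variables do not carry over. Pictures are saved under pics/ and viewed, at most 11 in all, crops included, and the job is handed in when it is done.

```bash
ls; mkdir -p pics
```

Run:
```python
from station import ctrl
import cv2
o=ctrl.get_obs(); print(o, ctrl.tip_extent)
for n in ("top","scene"):
    c=ctrl.camera(n); cv2.imwrite(f"pics/{n}1.png",c["pixels"]); print(n,c["fx"],c["fy"],c["cx"],c["cy"],c["extrinsics"].tolist() if hasattr(c["extrinsics"],'tolist') else c["extrinsics"], c.keys())
```

```text
pics
station.py
{'time_s': 0.0, 'qpos': array([ 1.03642997e+00,  3.00459602e-01,  1.52157102e+00, -4.74316694e-05,
        1.32070066e+00, -6.65829930e-02]), 'joint_vel': array([ 4.45556737e-06, -5.71498617e-04, -9.98441439e-04, -2.29911429e-05,
       -1.36298493e-03,  1.09992779e-04]), 'tau': array([-5.38113436e-04, -5.31809449e+01, -3.52719498e+01,  7.06688385e-02,
        2.44615262e-02, -1.13250030e-04]), 'ee_pos': array([0.24788458, 0.49070879, 0.22689688]), 'eef_rot': array([-3.14045349e+00, -2.99165398e-05,  2.67382104e+00]), 'force': array([0.3292723 , 0.20304991, 0.00947656]), 'moment': array([ 0.00257514,  0.00244642, -0.01004114]), 'grip_force': 0.0, 'grip_width': 0.09383866714232125} 0.022
top 499.03745667910215 499.03745667910215 311.04220269265 243.3483004142204 [[0.018090012628200286, 0.992755066585922, -0.11878606488596756, 0.4551036671733228], [-0.9994916614245829, 0.021075097101266944, 0.02392193606084496, 0.02247776818624849], [0.02625205107869746, 0.11829293322153235, 0.992631659662338, 0.9175465165268887], [0.0, 0.0, 0.0, 1.0]] dict_keys(['pixels', 'fx', 'fy', 'cx', 'cy', 'extrinsics'])
scene 568.5524903079886 568.5524903079886 315.31902200631697 238.20061038192728 [[-0.5786943832804283, 0.3252808659906927, -0.7478670797541697, -0.1470443558333653], [-0.8153468751909593, -0.2105710865366269, 0.5393229928633886, 0.5359869816026476], [0.017952266598485492, 0.9218742732797837, 0.38707304270492354, 0.41837033818085184], [0.0, 0.0, 0.0, 1.0]] dict_keys(['pixels', 'fx', 'fy', 'cx', 'cy', 'extrinsics'])
```

View pics/top1.png

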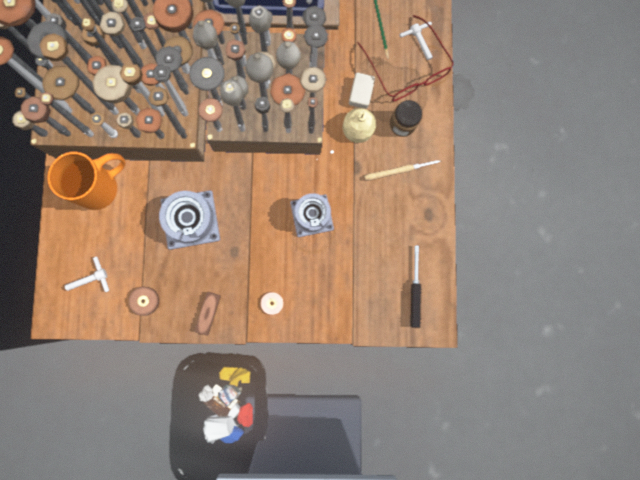

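View pics/scene1.png

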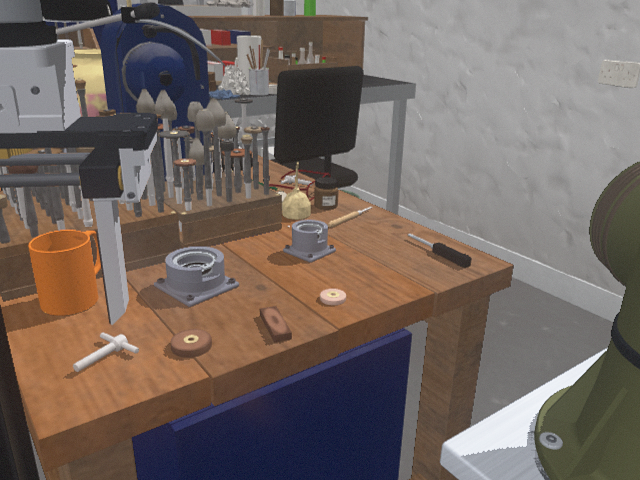

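Top view: large housing near (188,218), small near (313,213), pick handle (416,305) with its tip (416,247). I'll enlarge both.

Run:
```python
import cv2,numpy as np
a=cv2.imread("pics/top1.png")
h=cv2.resize(a[180:260,145:235],None,fx=6,fy=6,interpolation=cv2.INTER_CUBIC)
p=cv2.resize(a[240:333,395:435],None,fx=5.16,fy=5.16,interpolation=cv2.INTER_CUBIC)[:480]
cv2.imwrite("pics/crop1.png",np.hstack([h,p]));print(h.shape,p.shape)
```

```text
(480, 540, 3) (480, 206, 3)
```

View pics/crop1.png

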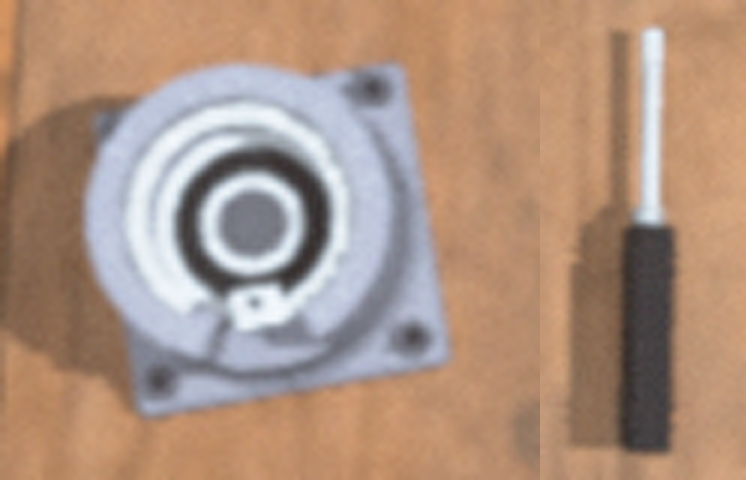

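Create h.py:
```python
import numpy as np
def ray(c,u,v,z):
    E=np.array(c["extrinsics"]); d=E[:3,:3]@np.array([(u-c["cx"])/c["fx"],-(v-c["cy"])/c["fy"],-1])
    t=(z-E[2,3])/d[2]; return E[:3,3]+t*d
def proj(c,P):
    E=np.array(c["extrinsics"]); p=E[:3,:3].T@(np.array(P)-E[:3,3])
    return c["cx"]-c["fx"]*p[0]/p[2], c["cy"]+c["fy"]*p[1]/p[2]
```

Run:
```python
from station import ctrl
from h import *
c=ctrl.camera("top")
H=lambda x,y,z:ray(c,145+(x+.5)/6-.5,180+(y+.5)/6-.5,z)
K=lambda x,y,z:ray(c,395+(x-540+.5)/5.16-.5,240+(y+.5)/5.16-.5,z)
f=.01
tr,br,bl=H(405,66,f),H(450,357,f),H(143,413,f)
print("sides",np.linalg.norm(tr-br),np.linalg.norm(br-bl),"centre",(tr+bl)/2)
for a,b in((tr,br),(br,bl)): print(np.degrees(np.arctan2(*(a-b)[[1,0]])))
# body rim circle extremes at z=.05
print("body",H(85,218,.05),H(393,218,.05),H(240,64,.05),H(240,218,.05))
print("lug",H(256,306,.046), "bore ring outer",H(236,210,.046))
tip,hf,hb=K(653,28,.009),K(649,222,.014),K(646,450,.016)
print("pick",tip,hf,hb,np.linalg.norm(tip-hf),np.linalg.norm(hf-hb))
print(np.degrees(np.arctan2(*(tip-K(646,450,.009))[[1,0]])))
```

```text
sides 0.09154878405136618 0.09376955438451247 centre [0.6034146  0.22227598 0.01      ]
10.929785255230028
-78.27080331959239
body [0.60156769 0.26878887 0.05      ] [0.60359491 0.17949514 0.05      ] [0.64838978 0.22610793 0.05      ] [0.6025865  0.22391281 0.05      ]
lug [0.57732663 0.21894886 0.046     ] bore ring outer [0.60561643 0.22612081 0.046     ]
pick [ 0.56484593 -0.19392132  0.009     ] [ 0.4954151 -0.1908287  0.014    ] [ 0.41618658 -0.18876439  0.016     ] 0.06967929067461362 0.07928064170837298
-1.352413778229706
```

Add to h.py:
```python
from scipy.spatial.transform import Rotation as Ro
def togo(o,P,yaw=None,R=None):
    """shift in tool axes to TCP P, rotation vector to tool yaw (pointing down) or R"""
    T=Ro.from_euler("xyz",o["eef_rot"]); G=R if R is not None else Ro.from_euler("xyz",[np.pi,0,yaw])
    return T.inv().apply(np.array(P)-o["ee_pos"]).round(4), (T.inv()*G).as_rotvec().round(4)
```

```text
(no output)
```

Request:
shift_gripper(increments=[{"wz":-0.1466},{"wz":-0.1466},{"wz":-0.1466}], jaw=0.06)

```text
time_s: 0.45
ee_pos: [0.2479, 0.4908, 0.2272]
eef_rot: [-3.141, -0.0, 3.12]
force: [-0.1, 0.1, 0.9]
grip_width: 0.0735
grip_force: 0.0
```

Run:
```python
from station import ctrl
from h import *
print(togo(ctrl.get_obs(),[.473,-.1915,.15],3.1136))
```

```text
(array([-0.24  , -0.6772,  0.0774]), array([-0.0005, -0.0003,  0.0061]))
```

Request:
shift_gripper(increments=[{"tx":-0.016,"ty":-0.045},{"tx":-0.016,"ty":-0.045},{"tx":-0.016,"ty":-0.045},{"tx":-0.016,"ty":-0.045},{"tx":-0.016,"ty":-0.045},{"tx":-0.016,"ty":-0.045},{"tx":-0.016,"ty":-0.045},{"tx":-0.016,"ty":-0.045},{"tx":-0.016,"ty":-0.045},{"tx":-0.016,"ty":-0.045}], jaw=0.05)

```text
time_s: 1.45
ee_pos: [0.3954, 0.0346, 0.2276]
eef_rot: [3.142, 0.001, 3.114]
force: [-0.4, 0.6, 0.2]
grip_width: 0.0496
grip_force: 0.0
```

Request:
shift_gripper(increments=[{"tx":-0.016,"ty":-0.045,"tz":0.015},{"tx":-0.016,"ty":-0.045,"tz":0.015},{"tx":-0.016,"ty":-0.045,"tz":0.015},{"tx":-0.016,"ty":-0.045,"tz":0.015},{"tx":-0.016,"ty":-0.045,"tz":0.015},{},{}])

```text
time_s: 2.15
ee_pos: [0.4685, -0.1907, 0.1518]
eef_rot: [3.141, -0.002, 3.112]
force: [0.1, 0.6, 1.0]
grip_width: 0.05
grip_force: 0.0
```

Run:
```python
from station import ctrl
from h import *
import cv2
o=ctrl.get_obs();print(togo(o,[.473,-.1915,.026],3.1136))
c=ctrl.camera("wrist"); cv2.imwrite("pics/w1.png",c["pixels"]);print(c)
```

```text
(array([-0.0047, -0.0008,  0.1258]), array([ 0.0008, -0.0016, -0.0016]))
{'pixels': array([[[111, 115, 114],
        [111, 114, 114],
        [111, 114, 113],
        ...,
        [111, 115, 115],
        [112, 115, 116],
        [112, 116, 116]],

       [[111, 116, 115],
        [111, 114, 114],
        [110, 114, 114],
        ...,
        [112, 115, 116],
        [112, 116, 116],
        [111, 115, 115]],

       [[111, 115, 114],
        [110, 114, 114],
        [111, 115, 115],
        ...,
        [113, 116, 117],
        [112, 116, 116],
        [112, 116, 116]],

       ...,

       [[116, 119, 118],
        [116, 119, 118],
        [116, 119, 118],
        ...,
        [ 50,  47,  44],
        [ 51,  47,  45],
        [ 51,  47,  45]],

       [[116, 119, 118],
        [117, 120, 119],
        [116, 118, 118],
        ...,
        [ 52,  47,  46],
        [ 51,  47,  44],
        [ 51,  47,  45]],

       [[117, 119, 118],
        [117, 119, 118],
        [116, 118, 117],
        ...,
        [ 51,  47,  45],
        [ 51,  47,  45],
        [ 51,  47,  45]]], shape=(480, 640, 3), dtype=uint8), 'fx': 371.64829954431775, 'fy': 371.64829954431775, 'cx': 326.6087775709092, 'cy': 243.14725781017623, 'extrinsics': array([[ 2.96549278e-02, -9.57411545e-01, -2.87199790e-01,
         3.83857768e-01],
       [ 9.99559741e-01,  2.81302302e-02,  9.43477278e-03,
        -1.89728569e-01],
       [-9.53964173e-04, -2.87353135e-01,  9.57824235e-01,
         3.09344579e-01],
       [ 0.00000000e+00,  0.00000000e+00,  0.00000000e+00,
         1.00000000e+00]])}
```

View pics/w1.png

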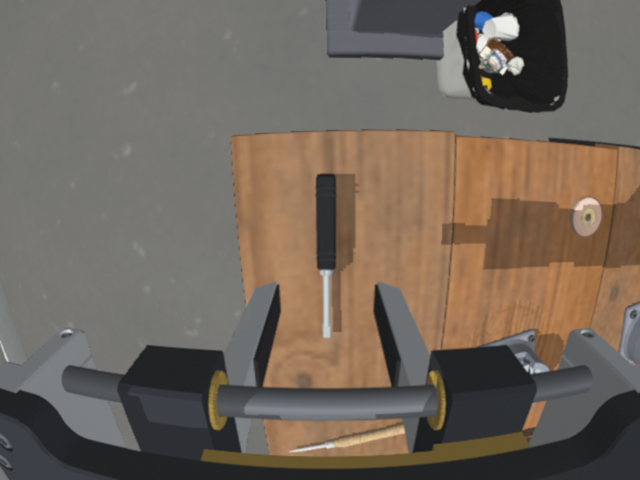

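Wrist view: handle from (326,175) to (327,268), tip (326,336), centred between the fingers and aligned. Descend and grip.

Request:
shift_gripper(increments=[{"tx":-0.0047,"ty":-0.0008,"tz":0.02},{"tz":0.025},{"tz":0.025},{"tz":0.025},{"tz":0.02},{"tz":0.01},{},{}], jaw=0.05)

```text
time_s: 3.0
ee_pos: [0.4741, -0.191, 0.0287]
eef_rot: [-3.141, 0.001, 3.114]
force: [0.8, -0.4, 0.2]
grip_width: 0.0501
grip_force: 0.0
```

Request:
shift_gripper(increments=[{},{},{},{},{},{},{}], jaw=0.0, squeeze=50)

```text
time_s: 3.7
ee_pos: [0.4736, -0.1913, 0.0277]
eef_rot: [-3.142, 0.0, 3.114]
force: [-0.8, 0.1, 3.5]
grip_width: 0.0158
grip_force: 50.0
```

Request:
shift_gripper(increments=[{"tz":-0.01},{"tz":-0.02},{"tz":-0.025},{"tz":-0.025},{"tz":-0.02,"wz":-0.11},{"wz":-0.11},{}])

```text
time_s: 4.4
ee_pos: [0.4737, -0.1913, 0.1285]
eef_rot: [-3.141, 0.001, -2.948]
force: [0.5, -0.7, -0.6]
grip_width: 0.0156
grip_force: 50.0
```

Run:
```python
from station import ctrl
from h import *
o=ctrl.get_obs();print(o["grip_width"],o["force"],togo(o,[.4499,.1931,.1277],3.3336))
```

```text
0.015571449543913698 [ 0.49330736 -0.7346398  -0.55301269] (array([-0.0507,  0.3817,  0.0005]), array([-0.0007,  0.0009,  0.0018]))
```

Request:
shift_gripper(increments=[{"tx":-0.006,"ty":0.042},{"tx":-0.006,"ty":0.042},{"tx":-0.006,"ty":0.042},{"tx":-0.006,"ty":0.042},{"tx":-0.006,"ty":0.042},{"tx":-0.006,"ty":0.042},{"tx":-0.006,"ty":0.042},{"tx":-0.006,"ty":0.042},{"tx":-0.003,"ty":0.03,"tz":0.03},{"ty":0.016,"tz":0.03}])

```text
time_s: 5.4
ee_pos: [0.4505, 0.1958, 0.0671]
eef_rot: [3.141, 0.001, -2.951]
force: [0.8, 0.2, -1.4]
grip_width: 0.0158
grip_force: 50.0
```

Request:
shift_gripper(increments=[{},{}])

```text
time_s: 5.6
ee_pos: [0.4507, 0.1932, 0.0678]
eef_rot: [-3.141, -0.001, -2.951]
force: [0.6, -0.0, -0.4]
grip_width: 0.0155
grip_force: 50.0
```

Run:
```python
from station import ctrl
from h import *
import cv2
o=ctrl.get_obs();print(togo(o,[.4499,.1931,.0547],3.3336))
c=ctrl.camera("wrist"); cv2.imwrite("pics/w2.png",cv2.resize(c["pixels"][200:440,170:490],None,fx=2.5,fy=2.5,interpolation=cv2.INTER_CUBIC))
c=ctrl.camera("top"); cv2.imwrite("pics/top2.png",cv2.resize(c["pixels"][170:310,110:290],None,fx=4,fy=4,interpolation=cv2.INTER_CUBIC))
```

```text
(array([0.0007, 0.0001, 0.0131]), array([-0.0003, -0.0012, -0.0013]))
```

View pics/w2.png

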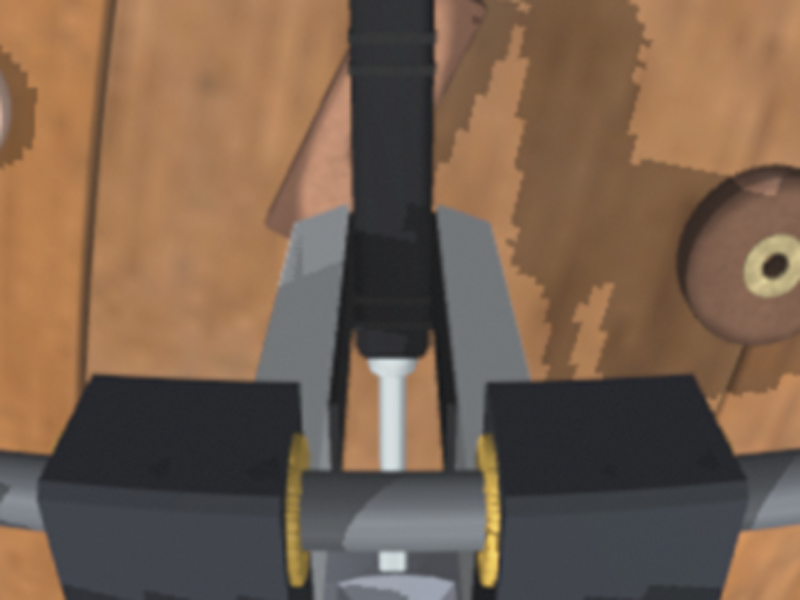

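Wrist view: pick is straight in the fingers; the rod hides the tip, and a brown block lies below the handle. I'll check with the other cameras.

Run:
```python
from station import ctrl
import cv2,numpy as np
c=ctrl.camera("scene")["pixels"]; a=cv2.resize(c[220:360,130:330],None,fx=4,fy=4,interpolation=cv2.INTER_CUBIC)[:300*2]
t=ctrl.camera("top")["pixels"]
s=cv2.resize(c[230:350,145:305],None,fx=2.5*2,fy=5,interpolation=cv2.INTER_CUBIC)[:,:800]
cv2.imwrite("pics/s2.png",s[:600])
```

```text
(no output)
```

View pics/s2.png

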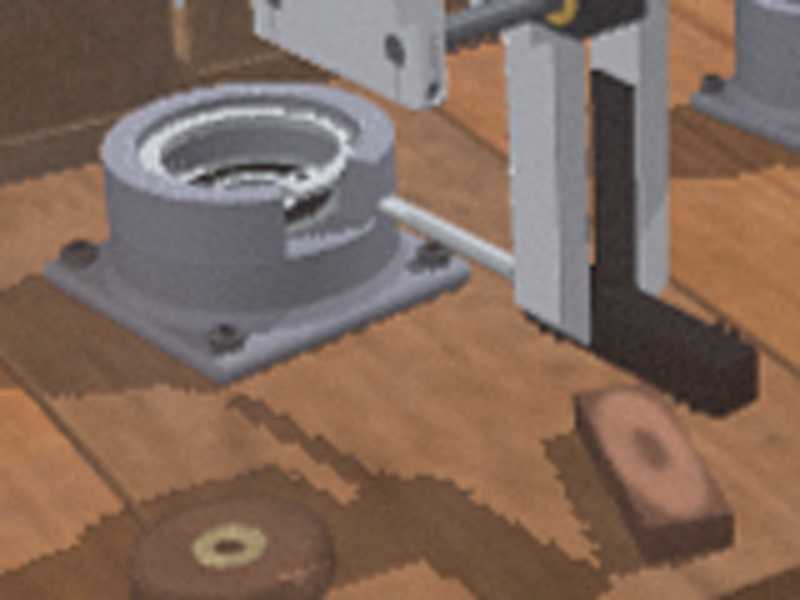

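View pics/top2.png

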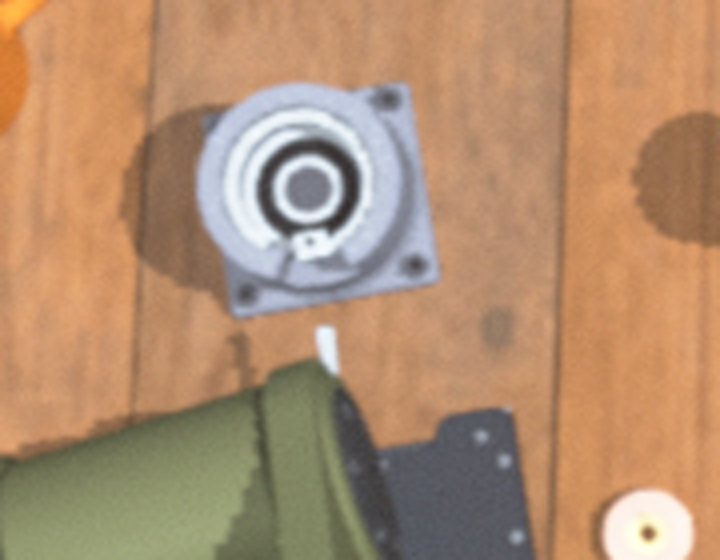

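Scene view: tip just outside the notch; block stands lower, ahead of the handle. Top view: tip at crop (325,328), lug centre (312,242).

Run:
```python
from station import ctrl
from h import *
c=ctrl.camera("top")
T=lambda x,y,z:ray(c,110+(x+.5)/4-.5,170+(y+.5)/4-.5,z)
C=np.array([.6035,.223]);y=.192;R=np.array([[np.cos(y),np.sin(y)],[-np.sin(y),np.cos(y)]])
for n,p in dict(tip=T(325,328,.049),shank=T(332,372,.049),lug=T(312,242,.046),nl=T(283,278,.045),tr=T(408,85,.008),br=T(440,274,.008),bl=T(236,317,.008),bodyL=T(197,187,.05),bodyR=T(403,187,.05)).items(): print(n,p,R@(p[:2]-C))
for q in((207,294),(213,298),(206,331),(197,329)): print("block",ray(c,*q,.015))
s=ctrl.camera("scene")
for z in(0,.01,.015,.02,.025): print(z,proj(s,[*ray(c,197,330,z)[:2],z]),proj(s,[*ray(c,207,294,z)[:2],z]))
```

```text
tip [0.54011292 0.21026295 0.049     ] [-0.06465283 -0.00040732]
shank [0.52101353 0.20635629 0.049     ] [-0.08414674 -0.0005976 ]
lug [0.57815214 0.21833389 0.046     ] [-0.02577248  0.00025658]
nl [0.56210789 0.2304215  0.045     ] [-0.03921532  0.01518368]
tr [0.65776647 0.18622805 0.008     ] [ 0.04625238 -0.04645151]
br [0.57001842 0.16800537 0.008     ] [-0.04336055 -0.04759504]
bl [0.54831587 0.2596053  0.008     ] [-0.04718498  0.04646303]
bodyL [0.60076102 0.26852824 0.05      ] [0.00599916 0.0452143 ]
bodyR [0.60279242 0.17895231 0.05      ] [-0.00909987 -0.04310327]
block [0.46783721 0.18538172 0.015     ]
block [0.46091791 0.17439829 0.015     ]
block [0.40249688 0.18436109 0.015     ]
block [0.40573208 0.20040259 0.015     ]
0 (np.float64(274.0670569435599), np.float64(341.4115436908774)) (np.float64(259.2738364482056), np.float64(317.10184068000933))
0.01 (np.float64(275.04087298845997), np.float64(334.3012812755188)) (np.float64(260.2866446693097), np.float64(310.66175124321086))
0.015 (np.float64(275.53010526838204), np.float64(330.72917963422)) (np.float64(260.79588199468606), np.float64(307.42369111332323))
0.02 (np.float64(276.02089693109417), np.float64(327.14569224825124)) (np.float64(261.30702224621496), np.float64(304.173530948741))
0.025 (np.float64(276.5132554440805), np.float64(323.5507645942011)) (np.float64(261.82007611019), np.float64(300.91120279910143))
```

Run:
```python
from station import ctrl
from h import *
s=ctrl.camera("scene")
for z in (.045,.049,.053): print(proj(s,[.5405,.2103,z]))
```

```text
(np.float64(220.57908440926963), np.float64(273.61758434006066))
(np.float64(220.4519759783086), np.float64(271.1660213405138))
(np.float64(220.32439405105046), np.float64(268.7053259333547))
```

Request:
shift_gripper(increments=[{"tz":0.007},{"tz":0.006},{},{}])

```text
time_s: 6.35
ee_pos: [0.4506, 0.1934, 0.0542]
eef_rot: [-3.141, -0.001, -2.95]
force: [0.4, -0.4, -0.9]
grip_width: 0.0154
grip_force: 50.0
```

Request:
shift_gripper(increments=[{"tx":-0.005},{"tx":-0.01},{"tx":-0.01},{"tx":-0.01},{"tx":-0.01},{"tx":-0.004},{},{}])

```text
time_s: 7.15
ee_pos: [0.4987, 0.2028, 0.0544]
eef_rot: [-3.142, -0.0, -2.95]
force: [-0.0, 0.2, 0.3]
grip_width: 0.0151
grip_force: 50.0
```

Run:
```python
from station import ctrl
import cv2,numpy as np
from h import *
print(togo(ctrl.get_obs(),[.6035-.1065*np.cos(.192),.223-.1065*np.sin(.192),.0547],3.3336))
c=ctrl.camera("scene")["pixels"]
s=cv2.resize(c[230:330,150:270],None,fx=6,fy=6,interpolation=cv2.INTER_CUBIC)
cv2.imwrite("pics/s3.png",s)
```

```text
(array([-0.0003, -0.0002, -0.0003]), array([-0.0001, -0.0004,  0.    ]))
```

View pics/s3.png

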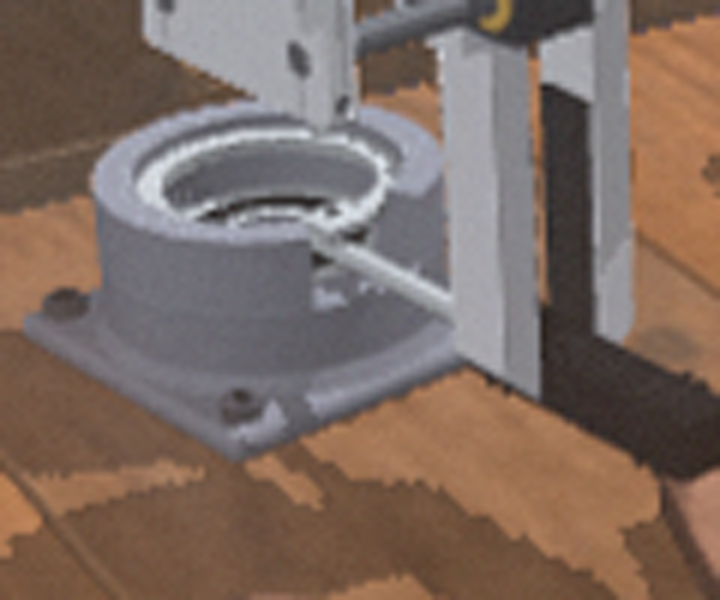

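No contact; the shank lies in the notch with the tip below the lug (crop (315,235)). Lift.

Request:
shift_gripper(increments=[{"tz":-0.004},{"tz":-0.004},{"tz":-0.005},{"tx":-0.001,"tz":-0.005},{"tx":-0.001,"tz":-0.005},{"tx":-0.001,"tz":-0.005},{"tx":-0.001,"tz":-0.005},{"tx":-0.001,"tz":-0.005},{"tx":-0.001,"tz":-0.004},{"tz":-0.003}])

```text
time_s: 8.2
ee_pos: [0.5048, 0.204, 0.0999]
eef_rot: [3.142, -0.0, -2.95]
force: [-0.7, -0.8, -2.9]
grip_width: 0.0155
grip_force: 50.0
```

Request:
shift_gripper(increments=[{},{}])

```text
time_s: 8.4
ee_pos: [0.5048, 0.204, 0.0996]
eef_rot: [3.142, 0.0, -2.95]
force: [0.1, -0.4, -1.1]
grip_width: 0.0154
grip_force: 50.0
```

Run:
```python
from station import ctrl
import cv2
c=ctrl.camera("scene")["pixels"]
s=cv2.resize(c[210:310,150:270],None,fx=6,fy=6,interpolation=cv2.INTER_CUBIC)
cv2.imwrite("pics/s4.png",s)
```

```text
(no output)
```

View pics/s4.png

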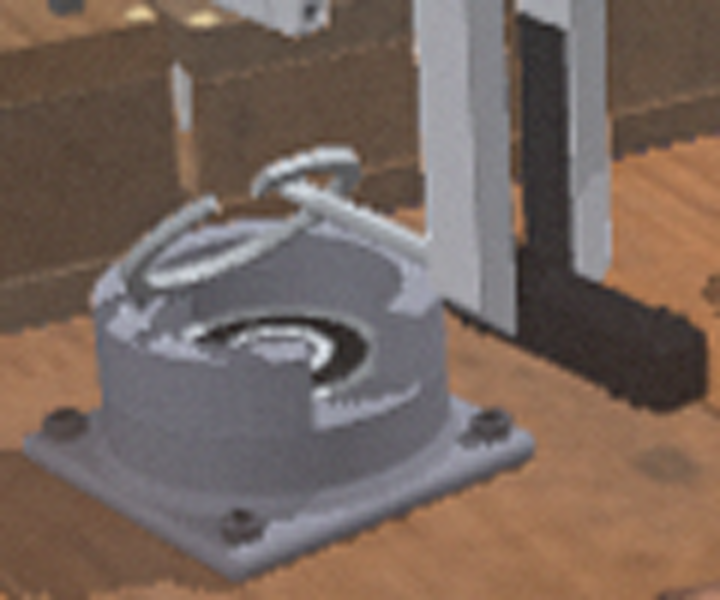

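Ring stands tilted about 45° on the blade. Back the pick out.

Request:
shift_gripper(increments=[{"tx":0.002,"tz":0.003},{"tx":0.006,"tz":0.001},{"tx":0.012},{"tx":0.02},{"tx":0.02},{"tx":0.02},{"tx":0.01,"tz":-0.015},{"tz":-0.02,"wz":0.11},{"wz":0.11},{}])

```text
time_s: 9.45
ee_pos: [0.4162, 0.1868, 0.1308]
eef_rot: [3.141, 0.001, 3.112]
force: [0.2, -0.2, -1.0]
grip_width: 0.0157
grip_force: 50.0
```

Run:
```python
from station import ctrl
from h import *
import cv2
o=ctrl.get_obs();print(o["ee_pos"],togo(o,[.4736,-.1913,.13],3.1136))
c=ctrl.camera("scene")["pixels"]
s=cv2.resize(c[180:320,140:300],None,fx=4,fy=4,interpolation=cv2.INTER_CUBIC)
cv2.imwrite("pics/s5.png",s)
```

```text
[0.41617404 0.18682101 0.13083947] (array([-0.0686, -0.3763,  0.0008]), array([ 0.0003,  0.0009, -0.0017]))
```

View pics/s5.png

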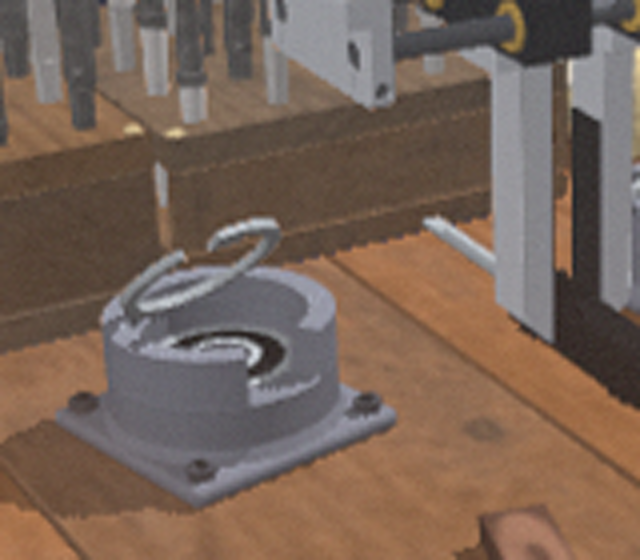

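The ring stays up. Carry the pick back to its clear spot.

Request:
shift_gripper(increments=[{"tx":-0.0076,"ty":-0.0418},{"tx":-0.0076,"ty":-0.0418},{"tx":-0.0076,"ty":-0.0418},{"tx":-0.0076,"ty":-0.0418},{"tx":-0.0076,"ty":-0.0418},{"tx":-0.0076,"ty":-0.0418},{"tx":-0.0076,"ty":-0.0418},{"tx":-0.0076,"ty":-0.0418},{"tx":-0.0076,"ty":-0.0418},{}])

```text
time_s: 10.5
ee_pos: [0.4741, -0.1949, 0.1298]
eef_rot: [-3.141, -0.001, 3.113]
force: [0.4, 0.6, -1.3]
grip_width: 0.0158
grip_force: 50.0
```

Request:
shift_gripper(increments=[{"tz":0.02},{"tz":0.025},{"tz":0.025},{"tz":0.015},{"tz":0.007},{"tz":0.003},{},{}])

```text
time_s: 11.3
ee_pos: [0.4746, -0.1912, 0.0362]
eef_rot: [-3.141, 0.001, 3.114]
force: [0.6, -0.8, -1.1]
grip_width: 0.0155
grip_force: 50.0
```

Request:
shift_gripper(increments=[{"tz":0.003},{"tz":0.002},{"tz":0.0015},{"tz":0.001},{"tz":0.0005},{},{}])

```text
time_s: 12.0
ee_pos: [0.4742, -0.1911, 0.0277]
eef_rot: [-3.142, 0.0, 3.114]
force: [-1.9, 1.1, 3.1]
grip_width: 0.0152
grip_force: 50.0
```

Request:
shift_gripper(increments=[{},{},{}], squeeze=3)

```text
time_s: 12.3
ee_pos: [0.4743, -0.1912, 0.0276]
eef_rot: [-3.142, 0.0, 3.114]
force: [-1.0, 1.5, 3.5]
grip_width: 0.016
grip_force: 3.0
```

Request:
shift_gripper(increments=[{},{},{},{},{"tz":-0.005},{"tz":-0.02},{"tz":-0.04},{"tz":-0.04},{"tz":-0.03},{}], jaw=0.045)

```text
time_s: 13.3
ee_pos: [0.4757, -0.1918, 0.167]
eef_rot: [-3.139, 0.006, 3.114]
force: [-0.9, 0.3, -0.8]
grip_width: 0.0449
grip_force: 0.0
```

Run:
```python
from station import ctrl
import cv2
c=ctrl.camera("scene")["pixels"]
cv2.imwrite("pics/s6.png",cv2.resize(c[180:340,130:530],None,fx=2,fy=2,interpolation=cv2.INTER_CUBIC))
```

```text
(no output)
```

View pics/s6.png

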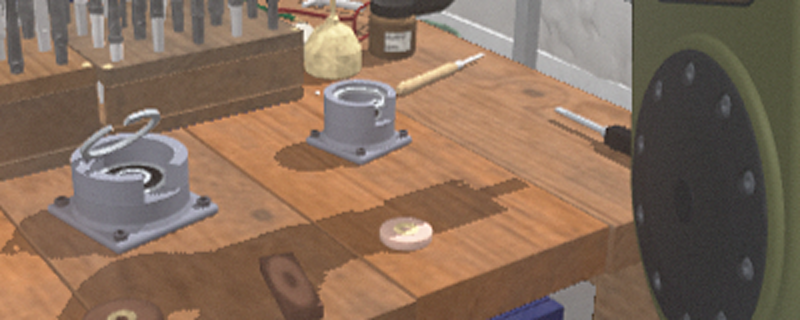

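The large ring is still up at (130,130), the small ring is seated, and the pick lies flat at (590,125).

Request:
shift_gripper(increments=[{},{},{}])

```text
time_s: 13.65
ee_pos: [0.4739, -0.191, 0.1615]
eef_rot: [3.141, -0.002, 3.114]
force: [-0.5, -0.1, -0.3]
grip_width: 0.0452
grip_force: 0.0
```

```bash
python3 -c "
from station import ctrl
print(ctrl.hand_in())"
```

```text
the job is handed in; nothing more can be done
None
```

The job is handed in at 13.7 s: the large ring stands tilted about 45° (judged from the camera pictures and lift height), the small ring is still seated, and the pick lies flat on the bench.

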